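# Stack tiles with a separator board and hold the clamp three clicks in

### The arm

A 6-joint arm with a two-finger parallel gripper is mounted at the origin on the work surface. World frame = base frame: x ahead of the robot, y to its left, z up, the work surface at z = 0. Lengths are in m, angles in degrees, forces in N, time in s.
With the tool pointing down it reaches from about 0.3 to 0.95 m from the base axis. Payload 3.1 kg.
Tool frame: the origin (TCP) lies on the mounting face of the last link; the fingertips stand 173 mm ahead of it and the grasp point (between the pads) lies 155 mm ahead of it; z points along the fingers, y is the line along which they close (so a half turn about z gives the same grasp; the last joint's range is limited). The gripper opens to 85 mm and grips with 20 to 120 N. Pads are 22 mm wide; open, the fingers measure 114 mm over their backs; the gripper's body (76 mm by 85 mm) begins 54 mm behind the grasp point. The pads swing forward as they close: fully open they stand 13 mm farther back than shut.
Start: joints at [-69.712, 17.653, 93.61, -0, 68.738, -3.994], TCP at [0.257, -0.57, 0.405] pointing down, gripper open.
Joint ranges: [-175.34, 175.34], [-45.06, 112.39], [2.9, 150.54], [-68.45, 248.45], [3.09, 151.38], [-168.51, 168.51]. Speed limits (degrees/s): [159.86, 159.86, 180, 180, 180, 180].

### API

Orientations are given as [roll, pitch, yaw] about the fixed x, y, z axes, in that order (R = Rz(yaw) Ry(pitch) Rx(roll)).
In Python, from cell import readout, viewer, order gives the robot as it stands.
- The arm moves only by the shell command python3 -m handwheel 'ROWS' [FORCE]. ROWS is JSON, a list that holds one entry, the list of rows, each a list of 7 numbers: the opening, from 0 (shut) to 1 (fully open), then the shift along the world's x, y, z in mm, then the turn, a rotation vector about the world's x, y, z in rad. A call has 1 to 12 rows; each row shifts and turns the commanded pose from where the row before left it; what a row does not reach is not made up. A row lasts 1/12 s, in which the tool goes at most 41.7 mm and 7.16 degrees, less where a joint would pass 70% of its speed; a pose out of reach is approached as far as the arm can. A call with a gripper value outside its range is refused whole. The fingers move at their own pace and stop on an object; FORCE is the grip in N (left out, the last holds). Time passes only in rows, so rows that do not move let the fingers close. It gives the time, the measured TCP pose, the force, the opening and the grip force at its end, in the units of the state.
- readout.get_obs(): the state, without advancing time (a new reading comes with each control period).
- viewer.snapshot(name): name is "side" or "top"; returns the picture (420x560x3 uint8, red, green, blue); there is no depth.
- viewer.camera_params(name): a dict with "intrinsics" (3x3 intrinsics, pixels), "eye" and "attitude" of the camera in the world. Camera axes: x right, y up, looking along -z (the intrinsics and any distortion apply to the point x, -y, -z); pixel columns grow to the right and rows downward; lengths in m; the calibration is good to about 2 mm. A picture is of the moment at which its call begins. camera_params takes no time and is no camera call.
- order.hand_in(): hands the job in; it is judged then, once.
Trained networks look in the newest picture that a camera, given by its name, has taken for a name from the list of things; names that differ only in an ending like _2 or _b are one class to them, and where a whole thing is asked for, a point or a joint stands for the part that bears it (a point fixed in the world has none). Each returns a list of dicts, best first, with "p" (0 to 1); they miss things now and then, are a little off and sometimes report something else, mostly with a low value. They report only what shows in the picture. A call takes as long as a camera call. They do not tell look-alikes from the thing itself.
- viewer.recognise(camera, query): "position" ([x, y, z] in m, in the coordinates of the camera as it stood for that picture, good to about 4 mm: the middle of the surface that is visible of it).
- viewer.landmark_of(camera, query): "position" ([x, y, z] in m, in the coordinates of the camera as it stood for that picture, good to about 4 mm: a listed point, or the origin of a listed thing).
The state is a dict: "time_s": time; "joint_positions": joint angles; "qvel": joint speeds; "effort": joint torques, N m; "ee_pos": TCP position; "orientation": TCP orientation; "force": force on the tool from outside, world axes, zero at the start; "torque": the same for the moment, N m; "grip_width": opening from 0.0 (shut) to 1.0 (fully open); "grasp_force": force on a finger pad.
Only numpy, scipy, OpenCV 4.12 (cv2) and the standard library are available. Lean on these libraries where they do the work, as an engineer would, in place of code of your own. Each camera call takes 0.05 s, during which the arm holds its last target. There are 200 camera calls.

### The job

Lay the separator board squarely on the plaster tile lying in the edge clamp, then set the other tile squarely on the board, and let go of each. Then swing the clamp's click lever from its rest stop exactly three clicks towards the tiles, never over into the fourth, and finish still holding it there with the gripper, as it springs back if let go. Leave everything else on the table undisturbed.

Things in the scene. Friction and masses are not known exactly. Their poses are not given: they have to be found in the camera images.
- lower: lower plaster tile, already lying in the clamp: white slab 100 x 60 x 25 mm (x, y, z), top plain. Origin: centre of its underside; z up, x along its length. Its +x end is at the two fence pins, its -x end faces the clamp's pad.
- upper: upper plaster tile: white slab 100 x 60 x 25 mm, with a round collar (26 mm across, 6 mm high) amid its top; about 200 g. Origin: centre of its underside; x along its length. Starts loose on a grey rest (80 x 36 x 25 mm high, along the tile): its long sides overhang by about 12 mm, so it can be taken across its 60 mm width. Either way round will do.
- board: separator board: stiff brown card 92 x 60 x 5 mm, about 30 g. Origin: centre of its underside; x along its length. Starts loose on the other of two equal grey rests (25 mm high), its long sides overhanging by about 12 mm.
- clamp: edge clamp, fixed to the table: base plate 245 x 110 x 12 mm, with a grey housing (75 x 80 mm, top 40 mm above the table) at its -x end. Origin: on the table under the centre of the bay; x along the tiles, from housing to fence pins. Both long sides (y) of the bay are open, for fingers. Lay the layers centred on the lower tile or up to 3 mm towards the pad.
- bay (a point): top of the clamp's base plate at the centre of the bay, 12 mm above the table; axes as the clamp's. A tile centred here just touches the fence pins.
- fence (a point): mid-point between the tile-side faces of the two steel fence pins, 50 mm in +x from the bay's centre, 58 mm above the table. The pins are 12 mm thick, 40 mm apart, with round tops 64 mm above the table.
- pad_face (a point): centre of the pad's face, 40 mm above the table (pad 44 mm wide, 44 mm high). With the lever at rest it stands 58 mm in -x from the bay's centre; it advances 20 mm per rad of lever (12 mm at three clicks), so squeezing the upper tile flush against the pins through a spring of 5 to 8 N.
- lever (a joint): click lever. 0 rad = rest stop, as at the start; grows as it turns clockwise from above, the post moving to the clamp's +x. A click each 0.2 rad: resistance peaks at 0.1, 0.3, 0.5, 0.7 and is least at 0.2, 0.4, 0.6 (first, second, third click). Pushing the post takes about 1 to 6 N, varying by about 3.5 N each click. A spring drives it back to 0 if let go. Hard stop at 1.0 rad.
- lever_post (a point): axis of the lever's upright grey grip post (round, 14 mm across, 53 to 109 mm above the table), at 89 mm height. It moves with the lever on a radius of 115 mm about the pivot: in the clamp's frame it stands at x = -172, y = +108 mm at rest and at x = -104, y = +111 mm at three clicks.
- lever_pivot (a point): the lever's vertical hinge axis, on top of the clamp's housing, 41 mm above the table; at x = -132.5, y = 0 in the clamp's frame
- dome_a: bystander, leave alone: plaster half-ball, 72 mm across, 37 mm high, flat side down. Origin: centre of its underside
- dome_b: bystander, leave alone: another such half-ball. Origin: centre of its underside
- ring_a: bystander, leave alone: flat plaster ring, 60 mm across, 12 mm high. Origin: centre of its underside
- ring_b: bystander, leave alone: flat plaster ring, 66 mm across. Origin: centre of its underside
- can_a: bystander, leave alone: spray can, 65 mm across, 190 mm tall. Origin: centre of its underside
- can_b: bystander, leave alone: another spray can. Origin: centre of its underside
- chunk: bystander, leave alone: faceted plaster lump, about 64 mm across, 44 mm high. Origin: centre of its underside
Mind the look-alikes: they are no part of the job. What is meant by the board is not blue, and is the smaller of those in its own colour. What is shaped like the upper but green is not meant.

How it is judged (in metres and radians):
On the way, in this order (a step that is already met when the one before it is completed fails the run):
1. the separator board lies squarely on the lower tile, let go (x of board in the frame of lower between -0.01 and 0.01 m and y of board in the frame of lower between -0.008 and 0.008 m and z of board in the frame of lower between 0.022 and 0.028 m and angle between the x axis of board and the x axis of lower, either way round below 0.12 rad and angle between board's own z axis and vertical below 0.06 rad and contact force between the fingers and board below 0.05 N and linear speed of board below 0.02 m/s), for 0.2 s.
2. the upper tile lies squarely on the board, let go, the lever still at rest (x of upper in the frame of lower between -0.01 and 0.01 m and y of upper in the frame of lower between -0.008 and 0.008 m and z of upper in the frame of lower between 0.027 and 0.033 m and angle between the x axis of upper and the x axis of lower, either way round below 0.12 rad and angle between upper's own z axis and vertical below 0.06 rad and contact force between the fingers and upper below 0.05 N and linear speed of upper below 0.02 m/s and value of joint lever below 0.08 rad), for 0.2 s.
3. the lever is held at its third click (value of joint lever between 0.52 and 0.68 rad and contact force between the fingers and lever above 0.8 N), for 0.3 s.
At the end, for the whole second after the job is handed in: Fingers hold the lever still at its third click (0.52 to 0.68 rad, 0.8 N touch or more); lower tile flat in its bay (within 4 to 8 mm); board flat on it, centred within 10 mm along, 8 mm across; upper tile flat on the board, within 5 mm along, 8 mm across; both square to 0.12 rad (all of step 3 and velocity of joint lever between -0.1 and 0.1 rad/s and x of board in the frame of lower between -0.01 and 0.01 m and y of board in the frame of lower between -0.008 and 0.008 m and z of board in the frame of lower between 0.022 and 0.028 m and angle between the x axis of each of board, upper and the x axis of lower, either way round below 0.12 rad and angle between each of board, upper's own z axis and vertical below 0.06 rad and x of upper in the frame of lower between -0.005 and 0.005 m and y of upper in the frame of lower between -0.008 and 0.008 m and z of upper in the frame of lower between 0.027 and 0.033 m and x of lower in the frame of bay between -0.006 and 0.004 m and y of lower in the frame of bay between -0.008 and 0.008 m and z of lower in the frame of bay between -0.003 and 0.003 m and angle between the x axis of lower and the x axis of bay, either way round below 0.06 rad and linear speed of upper below 0.02 m/s); the arm keeps its last pose, push and grip.
It fails at once if the lever goes over into the fourth click (past 0.74 rad) (value of joint lever above 0.74 rad).
It fails at once if a bystander is moved by more than 25 mm (distance of any of dome_a, dome_b, ring_a, ring_b, can_a, can_b, chunk from where it was at the start of the episode above 0.025 m).
It also fails if it takes over 72 s, if anything falls off the work surface, if the arm or the gripper's body presses on something with over 40 N, if the wrist force passes 120 N, or if a joint passes its speed limit or range.

## Working session

There is one attempt and no reset: what is moved stays moved. The work goes in short steps, Python scripts to look and compute and a shell command to move; the robot and the scene stay as the last step left them, time stands still between calls to the robot, and variables do not carry over. Pictures are saved under pics/ and viewed, at most 12 in all, crops included, and the job is handed in when it is done.

```bash
mkdir -p pics; ls; cat > h.py <<'E'
import numpy as np, cv2
from cell import readout, viewer, order
def snap(c,fn=None):
    im=np.asarray(viewer.snapshot(c))
    if fn: cv2.imwrite('pics/'+fn,im[:,:,::-1])
    return im
def cam(c):
    from scipy.spatial.transform import Rotation as R
    p=viewer.camera_params(c); A=np.array(p['attitude'],float)
    if A.shape!=(3,3): A=R.from_euler('xyz',A,degrees=True).as_matrix()
    return np.array(p['intrinsics']),np.array(p['eye']),A
def w(c,pos):
    K,e,A=cam(c); return e+A@np.array(pos)
def px2w(c,u,v,z):
    K,e,A=cam(c); d=np.linalg.inv(K)@[u,v,1]; d=A@np.array([d[0],-d[1],-d[2]])
    return e+d*(z-e[2])/d[2]
def w2px(c,P):
    K,e,A=cam(c); q=A.T@(np.array(P)-e); q=K@[q[0],-q[1],-q[2]]; return q[:2]/q[2]
E
python3 - <<'E'
from h import *
for c in ('top','side'):
    snap(c,c+'0.png'); print(viewer.camera_params(c))
    for q in ('lower','upper','board','clamp','lever_post','fence','bay','lever_pivot','pad_face'):
        print(c,q,[(round(d['p'],2),w(c,d['position']).round(3).tolist()) for d in viewer.landmark_of(c,q)[:4]])
print(readout.get_obs())
E
```

```text
pics
{'intrinsics': array([[500.02281724,   0.        , 286.88553352],
       [  0.        , 500.02281724, 207.10688103],
       [  0.        ,   0.        ,   1.        ]]), 'eye': array([ 0.35629873, -0.07035223,  1.26731537]), 'attitude': array([  8.67650434,   1.69652351, -89.53130643])}
top lower []
top upper [(0.89, [0.46, -0.207, 0.024]), (0.61, [0.302, -0.212, 0.003])]
top board [(0.83, [0.797, -0.206, -0.0]), (0.72, [0.647, -0.191, 0.027]), (0.61, [0.616, -0.073, 0.0])]
top clamp [(0.75, [0.613, 0.135, -0.003])]
top lever_post [(0.67, [0.475, 0.279, 0.089])]
top fence [(0.81, [0.657, 0.119, 0.061]), (0.5, [0.609, 0.135, 0.012])]
top bay [(0.57, [0.72, -0.37, -0.006])]
top lever_pivot [(0.97, [0.485, 0.165, 0.04])]
top pad_face [(0.64, [0.555, 0.145, 0.039])]
{'intrinsics': array([[540.13543275,   0.        , 273.51223307],
       [  0.        , 540.13543275, 206.56199297],
       [  0.        ,   0.        ,   1.        ]]), 'eye': array([0.31447346, 0.76877628, 1.1189088 ]), 'attitude': array([  39.93947647,    0.97438692, -166.30114066])}
side lower [(0.98, [0.612, 0.135, 
[... 574 characters left out ...]
, -0.345, 0.003])]
{'time_s': 1.0, 'joint_positions': array([-6.97119581e+01,  1.76491717e+01,  9.36110805e+01,  1.12935072e-03,
        6.87386425e+01, -3.99261638e+00]), 'qvel': array([-0.01528179,  0.0032583 ,  0.00818733,  0.04234621, -0.05826108,
       -0.09672708]), 'effort': array([ 3.23789536e-04, -4.15292859e+01, -2.77092934e+01, -2.37869517e-04,
        6.80104022e-04,  8.93392837e-06]), 'ee_pos': array([ 0.25698757, -0.56971163,  0.40470153]), 'orientation': array([ 1.79998824e+02, -9.72969227e-04,  2.42802488e+01]), 'force': array([ 0.50383696, -0.67686264, -0.4919949 ]), 'torque': array([0.00641804, 0.01162423, 0.01955377]), 'grasp_force': 0.0, 'grip_width': 0.9938849251769172}
```

View pics/top0.png

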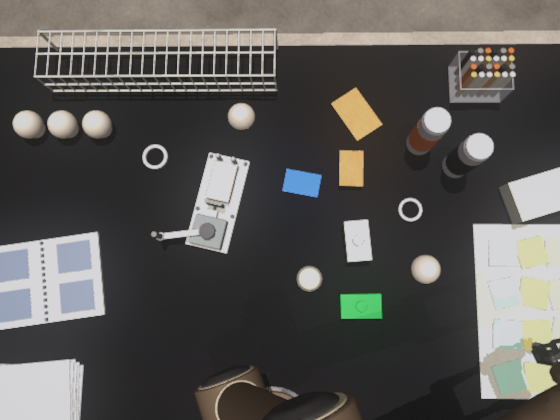

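View pics/side0.png

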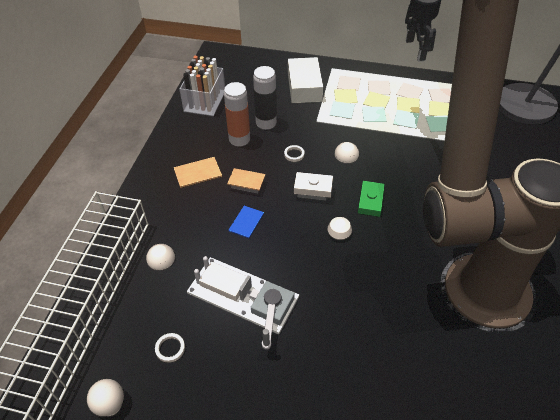

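The top view shows the board at px (351,168), the upper tile at (358,241), the green and blue look-alikes, the bigger orange card at (357,114), and the clamp around (218,200) with its lever post at (158,236). Next I measure orientations.

```bash
python3 - <<'E'
from h import *
im=cv2.imread('pics/top0.png'); hsv=cv2.cvtColor(im,cv2.COLOR_BGR2HSV)
def rect(mask,c,z,name):
    n,l,st,ce=cv2.connectedComponentsWithStats(mask.astype(np.uint8))
    k=l[c[1],c[0]]; 
    p=np.argwhere(l==k)[:,::-1]
    W=np.array([px2w('top',u,v,z)[:2] for u,v in p])
    r=cv2.minAreaRect((W*1000).astype(np.float32)); print(name,k,len(p),r, 'mean',W.mean(0))
org=(hsv[...,0]<25)&(hsv[...,1]>120)&(hsv[...,2]>90)
rect(org,(351,168),.03,'board')
g=(hsv[...,1]<60)&(hsv[...,2]>110)
rect(g,(351,235),.05,'upper')
b=(hsv[...,2]>60)
rect(g,(210,225-70),.012,'base') if g[155,210] else None
sc=cv2.resize(im[140:265,140:260],None,fx=5,fy=4.8,interpolation=cv2.INTER_CUBIC)
sc=cv2.resize(im[140:260,140:270],None,fx=5,fy=5,interpolation=cv2.INTER_CUBIC)
cv2.imwrite('pics/clamp0.png',sc)
s=cv2.imread('pics/side0.png')
E
```

```text
Traceback (most recent call last):
  File "h.py", line 15, in px2w
    K,e,A=cam(c); d=np.linalg.inv(K)@[u,v,1]; d=A@np.array([d[0],-d[1],-d[2]])
          ~~~^^^
  File "h.py", line 9, in cam
    p=viewer.camera_params(c); A=np.array(p['attitude'],float)
ValueError: time passes only in moves, steps and waits
```

```bash
sed -i 's/^def cam(c):/import functools\n@functools.lru_cache\ndef cam(c):/' h.py
cat > m.py <<'E'
from h import *
def rect(mask,c,z,name,cm='top'):
    n,l,st,ce=cv2.connectedComponentsWithStats(mask.astype(np.uint8))
    k=l[c[1],c[0]]
    p=np.argwhere(l==k)[:,::-1]
    W=np.array([px2w(cm,u,v,z)[:2] for u,v in p])
    r=cv2.minAreaRect((W*1000).astype(np.float32)); print(name,k,len(p),np.round(r[0],1),np.round(r[1],1),round(r[2],1), 'mean',W.mean(0).round(4))
def masks(im):
    hsv=cv2.cvtColor(im,cv2.COLOR_BGR2HSV)
    return (hsv[...,0]<25)&(hsv[...,1]>120)&(hsv[...,2]>90),(hsv[...,1]<60)&(hsv[...,2]>110)
E
python3 - <<'E'
from m import *
im=cv2.imread('pics/top0.png'); org,g=masks(im)
rect(org,(351,168),.03,'board')
rect(g,(351,235),.05,'upper')
sc=cv2.resize(im[145:260,145:265],None,fx=5,fy=5,interpolation=cv2.INTER_CUBIC)
cv2.imwrite('pics/clamp0.png',sc)
im=cv2.imread('pics/side0.png'); org,g=masks(im)
rect(org,(246,180),.03,'board side','side')
rect(g,(310,192),.05,'upper side','side')
E
```

```text
board 0 234776 [564.5  10.8] [1497.1 1081.5] 89.4 mean [ 0.5497 -0.0091]
upper 29 1070 [ 461.5 -205.1] [101.7  62. ] 5.0 mean [ 0.4612 -0.2052]
board side 0 233441 [ 624.4 -342.2] [2162.8 1603.1] 12.0 mean [ 0.55   -0.1823]
upper side 127 821 [ 460.5 -196.5] [99.6 79.5] 4.9 mean [ 0.4602 -0.1962]
```

View pics/clamp0.png

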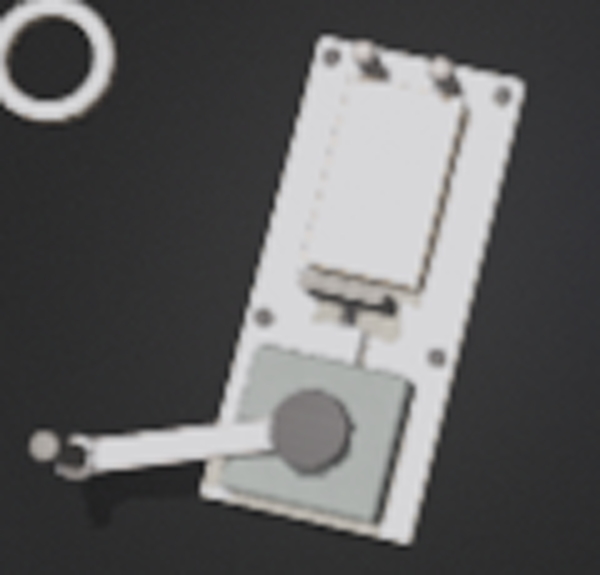

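Zoomed crop: base corners about (320,36), (525,82), (412,545), (202,495); pivot disc (312,430), post top (44,445), tile right edge from (465,105) to (418,292).

```bash
python3 - <<'E'
from m import *
im=cv2.imread('pics/top0.png'); hsv=cv2.cvtColor(im,cv2.COLOR_BGR2HSV); print(hsv[168,351],hsv[165:172,340:362:4,2].tolist())
org=(hsv[...,0]<30)&(hsv[...,1]>100)&(hsv[...,2]>100); print(org[168,351])
rect(org,(351,168),.03,'board')
f=lambda u,v,z:px2w('top',144.6+u/5,144.6+v/5,z)[:2]
def ang(a,b): return np.degrees(np.arctan2(*(b-a)[::-1]))
C=[f(*p,.012) for p in [(320,36),(525,82),(412,545),(202,495)]]
print('base',np.round(C,4),np.mean(C,0), 'len',[np.linalg.norm(C[i]-C[(i+1)%4]).round(4) for i in range(4)],ang(C[3],C[0]),ang(C[2],C[1]),ang(C[0],C[1])+90,ang(C[3],C[2])+90)
T=[f(*p,.037) for p in [(345,80),(465,105),(418,292),(302,265)]]
print('tile',np.round(T,4),np.mean(T,0),ang(T[2],T[1]))
print('pivot',f(312,430,.055),'post',f(44,445,.109))
s=cv2.imread('pics/side0.png'); h2=cv2.cvtColor(s,cv2.COLOR_BGR2HSV)
org=(h2[...,0]<30)&(h2[...,1]>100)&(h2[...,2]>100)
rect(org,(246,180),.03,'board side','side')
E
```

```text
[ 20 111 216] [[216, 216, 216, 216, 216, 216], [216, 216, 216, 216, 216, 216], [216, 216, 216, 216, 216, 216], [215, 216, 216, 216, 216, 216], [216, 216, 216, 216, 216, 216], [216, 216, 216, 216, 216, 216], [216, 216, 216, 216, 216, 216]]
True
board 18 893 [ 645.7 -193.4] [60.7 93.3] 89.6 mean [ 0.6457 -0.1932]
base [[0.6922 0.173 ]
 [0.6677 0.0657]
 [0.4288 0.118 ]
 [0.4534 0.2253]] [0.56053231 0.14550995] len [np.float64(0.11), np.float64(0.2446), np.float64(0.11), np.float64(0.2445)] -12.365677024571458 -12.354385025319585 -12.829857362292088 -12.878927450790641
tile [[0.6625 0.1546]
 [0.6496 0.0932]
 [0.5537 0.1146]
 [0.5672 0.1734]] [0.60824245 0.13396766] -12.57192206968443
pivot [0.48219406 0.16222442] post [0.46888309 0.27793757]
board side 72 561 [ 646.3 -192.9] [63.6 92.5] 88.5 mean [ 0.6461 -0.1927]
```

```bash
python3 -m handwheel '[[[1,30,30,0,0,0,-0.036],[1,30,30,0,0,0,-0.036],[1,30,30,0,0,0,-0.036],[1,30,30,0,0,0,-0.036],[1,30,30,0,0,0,-0.036],[1,30,30,0,0,0,-0.036],[1,30,30,0,0,0,-0.036],[1,30,30,0,0,0,-0.036],[1,30,30,0,0,0,-0.036],[1,30,30,0,0,0,-0.036],[1,30,30,0,0,0,-0.036],[1,30,30,0,0,0,-0.036]]]' 25; python3 -c "
from h import *
print(readout.get_obs()['ee_pos'],readout.get_obs()['orientation'])"
```

```text
time_s: 2.0
ee_pos: [0.6117, -0.2144, 0.4049]
orientation: [180.0, -0.0, -0.6]
force: [-0.2, -1.0, -0.2]
grip_width: 1.0
grasp_force: 0.0
[ 0.61174339 -0.21443274  0.40486967] [ 1.79983204e+02 -1.95097540e-02 -5.65503170e-01]
```

```bash
python3 -m handwheel '[[[1,15,8,-30,0,0,0],[1,14,8,-35,0,0,0],[1,0,0,-40,0,0,0],[1,0,0,-40,0,0,0],[1,0,0,-30,0,0,0],[1,0,0,0,0,0,0],[1,0,0,0,0,0,0]]]'; python3 - <<'E'
from h import *
a=snap('top','t1.png'); b=snap('side','s1.png')
A=cv2.resize(a[120:225,300:405],None,fx=5,fy=5); B=cv2.resize(b[120:225,190:295],None,fx=5,fy=5)
cv2.imwrite('pics/c1.png',np.hstack([A,B])[:, :, ::-1][:, :1050][:, ::1] if 0 else cv2.resize(np.hstack([A,B]),(800,400))[:,:,::-1])
E
```

```text
time_s: 2.58
ee_pos: [0.6385, -0.1997, 0.2273]
orientation: [-179.9, 0.3, -0.5]
force: [0.8, -0.7, -0.1]
grip_width: 1.002
grasp_force: 0.0
```

View pics/c1.png

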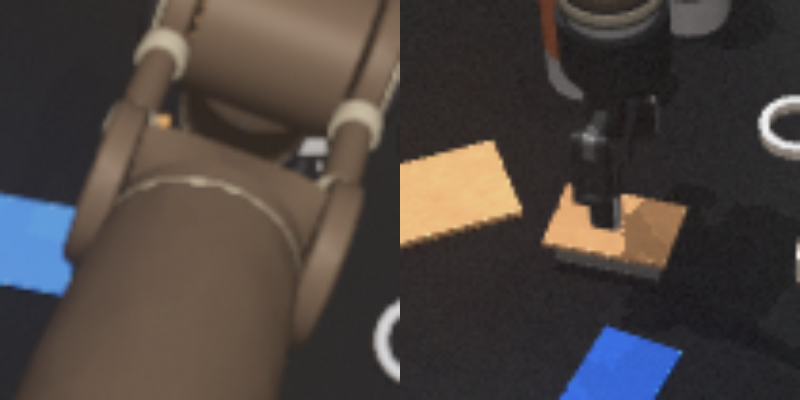

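The side crop shows the gripper hovering over the board, with the near finger just in front of its long side. The pose is a few mm short, so I correct it.

```bash
python3 -m handwheel '[[[1,4,3.5,0,0,0,0],[1,3.5,3,0,0,0,0],[1,0,0,0,0,0,0],[1,0,0,0,0,0,0]]]'; python3 -c "
from h import *
b=snap('side','s2.png')
print(w2px('side',[.646,-.193,.054]),w2px('side',[.646,-.145,.054]))"
```

```text
time_s: 3.02
ee_pos: [0.648, -0.1936, 0.2316]
orientation: [179.9, -0.2, -0.4]
force: [1.5, -0.1, -0.4]
grip_width: 0.998
grasp_force: 0.0
[245.47062612 172.68778006] [240.62088859 185.46228666]
```

```bash
python3 -m handwheel '[[[1,-1.5,0.5,-18,0,0,0],[1,0,0,-18,0,0,0],[1,0,0,-14,0,0,0],[1,0,0,-3,0,0,0],[1,0,0,0,0,0,0],[1,0,0,0,0,0,0]]]'
```

```text
time_s: 3.57
ee_pos: [0.6457, -0.1933, 0.1767]
orientation: [180.0, -0.0, -0.5]
force: [-0.3, -0.5, 1.1]
grip_width: 0.999
grasp_force: 0.0
```

```bash
python3 -m handwheel '[[[0.9,0,0,0,0,0,0],[0.8,0,0,0,0,0,0],[0.7,0,0,0,0,0,0],[0.6,0,0,0,0,0,0],[0.55,0,0,0,0,0,0],[0.55,0,0,0,0,0,0],[0.55,0,0,0,0,0,0]]]' 25; 
```

```text
time_s: 4.15
ee_pos: [0.6463, -0.1934, 0.178]
orientation: [180.0, -0.1, -0.5]
force: [0.4, 0.4, 5.5]
grip_width: 0.694
grasp_force: 27.4
```

```bash
python3 -m handwheel '[[[0.55,0,0,5,0,0,0],[0.55,0,0,15,0,0,0],[0.55,0,0,25,0,0,0],[0.55,0,0,30,0,0,0],[0.55,0,0,30,0,0,0],[0.55,0,0,20,0,0,0],[0.55,0,0,5,0,0,0],[0.55,0,0,0,0,0,0]]]' ; python3 -m handwheel '[[[0.55,-3,15,0,0,0,-0.019],[0.55,-3,30,0,0,0,-0.019],[0.55,-3,32,0,0,0,-0.019],[0.55,-3,32,0,0,0,-0.019],[0.55,-3,32,0,0,0,-0.019],[0.55,-3,32,0,0,0,-0.019],[0.55,-3,32,0,0,0,-0.019],[0.55,-3,32,0,0,0,-0.019],[0.55,-3,32,0,0,0,-0.019],[0.55,-3,30,0,0,0,-0.019],[0.55,-3,20,0,0,0,-0.019],[0.55,0,5,0,0,0,0]]]'; python3 -m handwheel '[[[0.55,0,0,0,0,0,0],[0.55,0,0,0,0,0,0],[0.55,0,0,0,0,0,0]]]'
```

```text
time_s: 4.82
ee_pos: [0.6463, -0.1934, 0.3097]
orientation: [179.9, -0.3, -0.5]
force: [-0.4, -0.1, -0.5]
grip_width: 0.696
grasp_force: 27.1
time_s: 5.82
ee_pos: [0.6105, 0.134, 0.3039]
orientation: [180.0, 0.3, -12.3]
force: [-0.7, -0.3, -1.0]
grip_width: 0.695
grasp_force: 27.1
time_s: 6.07
ee_pos: [0.6124, 0.1296, 0.3057]
orientation: [179.9, 0.1, -12.5]
force: [-0.1, 0.2, -0.5]
grip_width: 0.698
grasp_force: 27.1
```

```bash
python3 -m handwheel '[[[0.55,-1.5,2.5,-15,0,0,0],[0.55,-1,2,-25,0,0,0],[0.55,0,0,-25,0,0,0],[0.55,0,0,-20,0,0,0],[0.55,0,0,-8,0,0,0],[0.55,0,0,0,0,0,0],[0.55,0,0,0,0,0,0],[0.55,0,0,0,0,0,0]]]'; python3 - <<'E'
from h import *
b=snap('side','s3.png')
cv2.imwrite('pics/c3.png',cv2.resize(b[245:335,175:310],None,fx=5,fy=5,interpolation=cv2.INTER_CUBIC)[:,:,::-1])
E
```

```text
time_s: 6.73
ee_pos: [0.6111, 0.1348, 0.2152]
orientation: [-179.9, -0.2, -12.5]
force: [-0.5, -0.5, 0.6]
grip_width: 0.691
grasp_force: 27.1
```

View pics/c3.png

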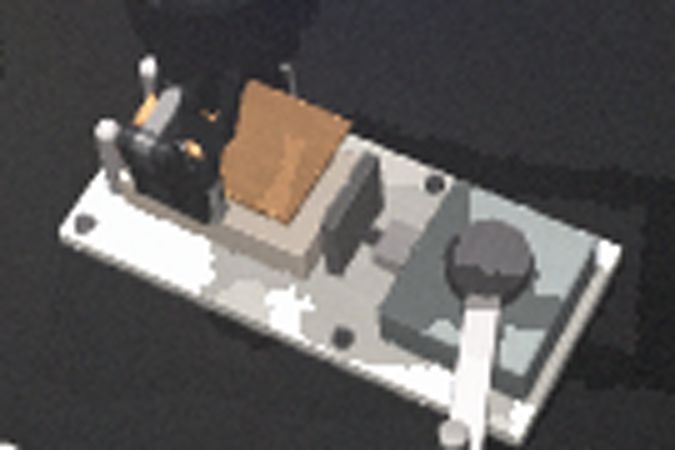

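The board hovers over the tile between the fingers: its pad-end corners are at crop (290,222)/(352,122), and the tile's near pad-end corner is at (307,275).

```bash
python3 - <<'E'
from h import *
a=np.radians(-12.6);R=np.array([[np.cos(a),np.sin(a)],[-np.sin(a),np.cos(a)]])
o=np.array([.609,.1345])
f=lambda u,v,z:(R@(px2w('side',174.6+u/5,244.6+v/5,z)[:2]-o)*1000).round(1)
print('board',f(290,219,.067),f(352,122,.067)); print('tile near',f(307,275,.0345),f(307,258,.037),f(362,140,.037), 'far end near', f(128,195,.037))
E
```

```text
board [-42.8  28.8] [-43.4 -29.3]
tile near [-52.5  35.1] [-49.1  28.5] [-41.6 -39.1] far end near [42.9 35.3]
```

```bash
python3 -m handwheel '[[[0.55,-1,0,-8,0,0,0],[0.55,-1,0,-8,0,0,0],[0.55,0,0,-5,0,0,0],[0.55,0,0,-1,0,0,0],[0.55,0,0,0,0,0,0],[0.55,0,0,0,0,0,0]]]'
```

```text
time_s: 7.28
ee_pos: [0.6114, 0.1358, 0.2043]
orientation: [180.0, -0.3, -12.4]
force: [-18.2, -2.0, 55.5]
grip_width: 0.69
grasp_force: 56.6
```

The fingertips, only 59 mm apart, landed on the 60 mm tile. I must hold the board by the very tips. First back up and look.

```bash
python3 -m handwheel '[[[0.55,0,0,10,0,0,0],[0.55,0,0,25,0,0,0],[0.55,0,0,35,0,0,0],[0.55,0,0,30,0,0,0],[0.55,0,0,5,0,0,0],[0.55,0,0,0,0,0,0]]]'; python3 - <<'E'
from h import *
b=snap('side','s4.png')
cv2.imwrite('pics/c4.png',cv2.resize(b[225:335,175:310],None,fx=5,fy=5,interpolation=cv2.INTER_CUBIC)[:,:,::-1])
E
```

```text
time_s: 7.78
ee_pos: [0.6095, 0.1357, 0.3005]
orientation: [-179.8, -0.4, -12.4]
force: [0.4, -0.3, -1.0]
grip_width: 0.695
grasp_force: 27.2
```

View pics/c4.png

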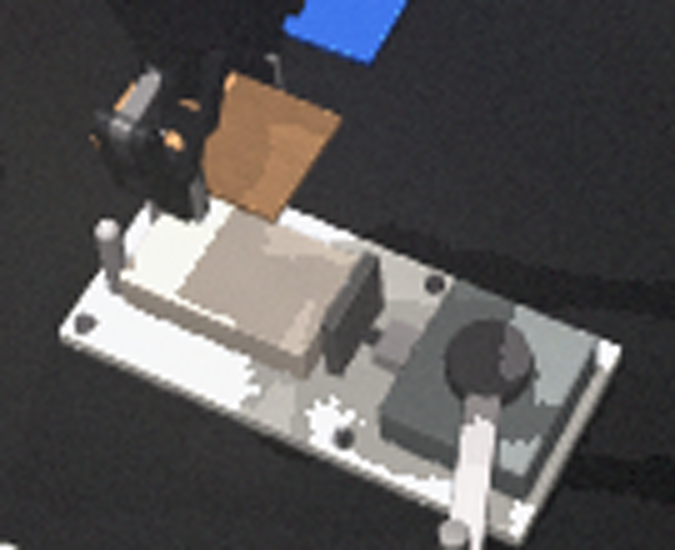

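The tile is undisturbed (near top edge from crop (118,272) to (305,355)) and the board is still held. I return it to its rest to regrip by the tips.

```bash
python3 - <<'E'
from h import *
a=np.radians(-12.6);R=np.array([[np.cos(a),np.sin(a)],[-np.sin(a),np.cos(a)]])
o=np.array([.609,.1345])
f=lambda u,v,z:(R@(px2w('side',174.6+u/5,224.6+v/5,z)[:2]-o)*1000).round(1)
print('tile near',f(118,272,.037),f(305,355,.037),'bottom',f(305,380,.012),f(118,292,.012))
E
python3 -m handwheel '[[[0.55,3,-15,0,0,0,0.019],[0.55,3,-30,0,0,0,0.019],[0.55,3,-32,0,0,0,0.019],[0.55,3,-32,0,0,0,0.019],[0.55,3,-32,0,0,0,0.019],[0.55,3,-32,0,0,0,0.019],[0.55,3,-32,0,0,0,0.019],[0.55,3,-32,0,0,0,0.019],[0.55,3,-32,0,0,0,0.019],[0.55,4,-30,0,0,0,0.019],[0.55,4,-20,0,0,0,0.019],[0.55,0,-5,0,0,0,0]]]'; python3 -m handwheel '[[[0.55,0,-4,0,0,0,0],[0.55,0,0,0,0,0,0],[0.55,0,0,0,0,0,0]]]'
```

```text
tile near [53.7 26.5] [-47.5  27.5] bottom [-45.2  27.1] [58.9 24. ]
time_s: 8.83
ee_pos: [0.6423, -0.192, 0.2937]
orientation: [180.0, 0.2, -0.6]
force: [-0.5, 0.0, -0.3]
grip_width: 0.694
grasp_force: 27.2
time_s: 9.08
ee_pos: [0.6425, -0.1915, 0.2952]
orientation: [-179.9, 0.1, -0.4]
force: [0.4, 0.1, 0.1]
grip_width: 0.695
grasp_force: 27.2
```

```bash
python3 -m handwheel '[[[0.55,2,-1,-20,0,0,0],[0.55,2,-1,-30,0,0,0],[0.55,0,0,-30,0,0,0],[0.55,0,0,-20,0,0,0],[0.55,0,0,-10,0,0,0],[0.55,0,0,-5,0,0,0],[0.55,0,0,0,0,0,0],[0.55,0,0,0,0,0,0]]]'
```

```text
time_s: 9.75
ee_pos: [0.6478, -0.1943, 0.1829]
orientation: [180.0, -0.1, -0.4]
force: [-0.5, -0.2, 0.4]
grip_width: 0.695
grasp_force: 27.2
```

```bash
python3 -m handwheel '[[[0.55,-1,0.5,-3,0,0,0],[0.55,0,0,-1.5,0,0,0],[0.55,0,0,0,0,0,0],[0.7,0,0,0,0,0,0],[0.8,0,0,0,0,0,0],[0.95,0,0,0,0,0,0],[0.95,0,0,0,0,0,0]]]';python3 -m handwheel '[[[0.95,0,0,8,0,0,0],[0.95,0,0,5,0,0,0],[0.95,0,0,0,0,0,0],[0.95,0,0,0,0,0,0]]]'
```

```text
time_s: 10.33
ee_pos: [0.6461, -0.1943, 0.1774]
orientation: [180.0, -0.0, -0.5]
force: [-0.6, -0.0, 0.2]
grip_width: 0.952
grasp_force: 0.0
time_s: 10.67
ee_pos: [0.6466, -0.1944, 0.1913]
orientation: [180.0, -0.1, -0.5]
force: [0.4, 0.3, 0.0]
grip_width: 0.95
grasp_force: 0.0
```

```bash
python3 -m handwheel '[[[0.85,0,0,0,0,0,0],[0.75,0,0,0,0,0,0],[0.65,0,0,0,0,0,0],[0.55,0,0,0,0,0,0],[0.55,0,0,0,0,0,0],[0.55,0,0,0,0,0,0]]]' 20; python3 -m handwheel '[[[0.55,0,0,5,0,0,0],[0.55,0,0,15,0,0,0],[0.55,0,0,25,0,0,0],[0.55,0,0,30,0,0,0],[0.55,0,0,20,0,0,0],[0.55,0,0,10,0,0,0],[0.55,0,0,0,0,0,0],[0.55,0,0,0,0,0,0]]]'; python3 - <<'E'
from h import *
b=snap('side','s5.png')
u,v=w2px('side',[.646,-.193,.13]).astype(int);print(u,v)
cv2.imwrite('pics/c5.png',cv2.resize(b[v-50:v+50,u-50:u+50],None,fx=4,fy=4,interpolation=cv2.INTER_CUBIC)[:,:,::-1])
E
```

```text
time_s: 11.17
ee_pos: [0.646, -0.1941, 0.1901]
orientation: [-180.0, 0.0, -0.5]
force: [-0.2, 0.0, 1.5]
grip_width: 0.695
grasp_force: 21.7
time_s: 11.83
ee_pos: [0.6461, -0.1942, 0.2959]
orientation: [180.0, -0.1, -0.5]
force: [0.8, -0.1, -0.4]
grip_width: 0.696
grasp_force: 21.8
243 152
```

View pics/c5.png

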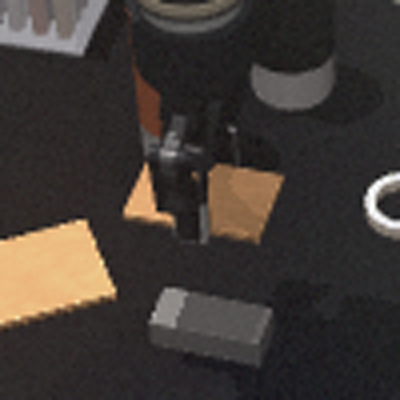

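The board is held level by the fingertips and its rest is clear below. Now I carry it over.

```bash
python3 -m handwheel '[[[0.55,-3,15,0,0,0,-0.019],[0.55,-3,30,0,0,0,-0.019],[0.55,-3,32,0,0,0,-0.019],[0.55,-3,32,0,0,0,-0.019],[0.55,-3,32,0,0,0,-0.019],[0.55,-3,32,0,0,0,-0.019],[0.55,-3,32,0,0,0,-0.019],[0.55,-3,32,0,0,0,-0.019],[0.55,-3,32,0,0,0,-0.019],[0.55,-3,30,0,0,0,-0.019],[0.55,-3,20,0,0,0,-0.019],[0.55,-1,5,0,0,0,0]]]'; python3 -m handwheel '[[[0.55,0,2,0,0,0,0],[0.55,0,0,0,0,0,0],[0.55,0,0,0,0,0,0]]]';python3 -m handwheel '[[[0.55,0,0,-10,0,0,0],[0.55,0,0,-20,0,0,0],[0.55,0,0,-20,0,0,0],[0.55,0,0,-15,0,0,0],[0.55,0,0,-5,0,0,0],[0.55,0,0,0,0,0,0],[0.55,0,0,0,0,0,0],[0.55,0,0,0,0,0,0]]]'
```

```text
time_s: 12.88
ee_pos: [0.6103, 0.133, 0.2926]
orientation: [180.0, 0.3, -12.3]
force: [0.1, 0.1, -0.9]
grip_width: 0.695
grasp_force: 21.8
time_s: 13.13
ee_pos: [0.6119, 0.1308, 0.2942]
orientation: [179.9, 0.1, -12.5]
force: [-0.2, -0.1, -1.3]
grip_width: 0.689
grasp_force: 21.8
time_s: 13.8
ee_pos: [0.6129, 0.1315, 0.2262]
orientation: [-180.0, -0.1, -12.5]
force: [0.9, -0.1, -1.3]
grip_width: 0.693
grasp_force: 21.8
```

```bash
python3 -m handwheel '[[[0.55,-1.5,1,-6,0,0,0],[0.55,-1.5,0.5,-6,0,0,0],[0.55,0,0,-4,0,0,0],[0.55,0,0,0,0,0,0],[0.55,0,0,0,0,0,0],[0.55,0,0,0,0,0,0]]]'
```

```text
time_s: 14.3
ee_pos: [0.6091, 0.1334, 0.2092]
orientation: [-180.0, -0.0, -12.4]
force: [0.1, 0.2, -0.5]
grip_width: 0.694
grasp_force: 21.8
```

```bash
python3 -m handwheel '[[[0.55,0,0,-2,0,0,0],[0.55,0,0,-1.5,0,0,0],[0.55,0,0,0,0,0,0],[0.55,0,0,0,0,0,0]]]'
```

```text
time_s: 14.63
ee_pos: [0.6091, 0.1333, 0.2057]
orientation: [-180.0, -0.0, -12.4]
force: [0.4, 0.0, -0.3]
grip_width: 0.696
grasp_force: 21.8
```

```bash
python3 -m handwheel '[[[0.8,0,0,0,0,0,0],[1,0,0,0,0,0,0],[1,0,0,0,0,0,0],[1,0,0,0,0,0,0],[1,0,0,15,0,0,0],[1,0,0,30,0,0,0],[1,0,0,30,0,0,0],[1,0,0,20,0,0,0],[1,0,0,0,0,0,0]]]'; python3 - <<'E'
from m import *
b=snap('side','s6.png')
cv2.imwrite('pics/c6.png',cv2.resize(b[245:335,175:310],None,fx=5,fy=5,interpolation=cv2.INTER_CUBIC)[:,:,::-1])
E
```

```text
time_s: 15.38
ee_pos: [0.6115, 0.1337, 0.3067]
orientation: [-179.8, -0.6, -12.4]
force: [1.3, -0.3, 0.8]
grip_width: 1.001
grasp_force: 0.0
```

View pics/c6.png

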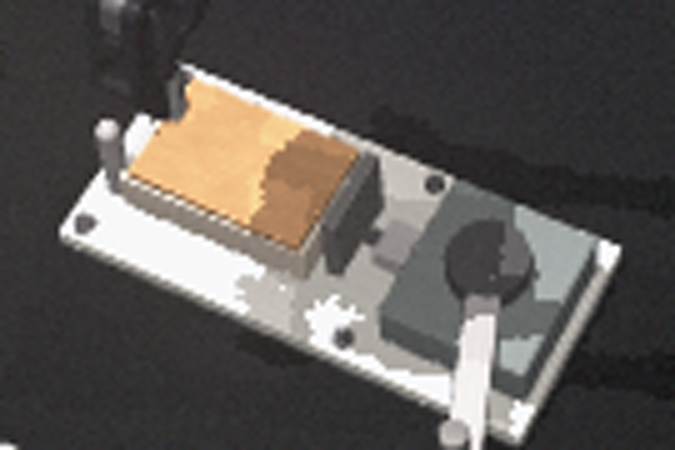

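The board lies squarely on the tile: edges flush along the side, about 4 mm in from the tile's pad end at crop (298,248). Next is the upper tile.

```bash
python3 -m handwheel '[[[1,-6,-15,0,0,0,0.013],[1,-13,-29,0,0,0,0.025],[1,-14,-31,0,0,0,0.028],[1,-14,-31,0,0,0,0.028],[1,-14,-31,0,0,0,0.028],[1,-14,-31,0,0,0,0.028],[1,-14,-31,0,0,0,0.028],[1,-14,-31,0,0,0,0.028],[1,-14,-31,0,0,0,0.028],[1,-14,-31,0,0,0,0.028],[1,-13,-29,0,0,0,0.025],[1,-6,-16,0,0,0,0.014]]]'; python3 -m handwheel '[[[1,0,0,0,0,0,0],[1,0,0,0,0,0,0],[1,0,0,0,0,0,0]]]'
```

```text
time_s: 16.43
ee_pos: [0.4568, -0.2057, 0.2991]
orientation: [-179.9, 0.2, 4.8]
force: [0.4, -0.3, -0.1]
grip_width: 1.001
grasp_force: 0.0
time_s: 16.68
ee_pos: [0.4588, -0.203, 0.2997]
orientation: [-179.9, 0.1, 4.8]
force: [-0.4, 0.5, -0.9]
grip_width: 1.001
grasp_force: 0.0
```

```bash
python3 -m handwheel '[[[1,1.5,-1.5,-20,0,0,0.003],[1,1.5,-1,-30,0,0,0],[1,0,0,-25,0,0,0],[1,0,0,-15,0,0,0],[1,0,0,-3,0,0,0],[1,0,0,0,0,0,0],[1,0,0,0,0,0,0]]]'
```

```text
time_s: 17.27
ee_pos: [0.4627, -0.2055, 0.2081]
orientation: [180.0, -0.0, 5.0]
force: [-0.1, 0.4, -0.8]
grip_width: 0.998
grasp_force: 0.0
```

```bash
python3 -m handwheel '[[[1,-0.5,0,-6,0,0,0],[1,0,0,-4,0,0,0],[0.9,0,0,0,0,0,0],[0.8,0,0,0,0,0,0],[0.7,0,0,0,0,0,0],[0.6,0,0,0,0,0,0],[0.55,0,0,0,0,0,0],[0.55,0,0,0,0,0,0],[0.55,0,0,0,0,0,0]]]' 35; python3 -m handwheel '[[[0.55,0,0,5,0,0,0],[0.55,0,0,15,0,0,0],[0.55,0,0,25,0,0,0],[0.55,0,0,30,0,0,0],[0.55,0,0,20,0,0,0],[0.55,0,0,10,0,0,0],[0.55,0,0,0,0,0,0],[0.55,0,0,0,0,0,0]]]'
```

```text
time_s: 18.02
ee_pos: [0.4618, -0.2063, 0.1983]
orientation: [180.0, -0.0, 5.0]
force: [-1.0, 1.0, 5.8]
grip_width: 0.697
grasp_force: 39.9
time_s: 18.68
ee_pos: [0.4612, -0.2061, 0.3022]
orientation: [-180.0, 0.0, 5.0]
force: [0.3, -0.1, -2.3]
grip_width: 0.693
grasp_force: 39.2
```

```bash
python3 -m handwheel '[[[0.55,6,15,0,0,0,-0.013],[0.55,13,29,0,0,0,-0.025],[0.55,14,31,0,0,0,-0.028],[0.55,14,31,0,0,0,-0.028],[0.55,14,31,0,0,0,-0.028],[0.55,14,31,0,0,0,-0.028],[0.55,14,31,0,0,0,-0.028],[0.55,14,31,0,0,0,-0.028],[0.55,14,31,0,0,0,-0.028],[0.55,14,31,0,0,0,-0.028],[0.55,12,29,0,0,0,-0.025],[0.55,4,16,0,0,0,-0.014]]]'; python3 -m handwheel '[[[0.55,0,0,0,0,0,0],[0.55,0,0,0,0,0,0],[0.55,0,0,0,0,0,0]]]'
```

```text
time_s: 19.68
ee_pos: [0.6088, 0.1339, 0.2997]
orientation: [-180.0, 0.2, -12.2]
force: [0.5, -0.2, -1.2]
grip_width: 0.693
grasp_force: 39.1
time_s: 19.93
ee_pos: [0.6074, 0.1303, 0.3002]
orientation: [179.9, 0.2, -12.2]
force: [0.9, -0.6, -3.4]
grip_width: 0.692
grasp_force: 39.1
```

```bash
python3 -m handwheel '[[[0.55,0,2,-10,0,0,-0.005],[0.55,0,1,-20,0,0,0],[0.55,0,0,-18,0,0,0],[0.55,0,0,-12,0,0,0],[0.55,0,0,-5,0,0,0],[0.55,0,0,0,0,0,0],[0.55,0,0,0,0,0,0],[0.55,0,0,0,0,0,0]]]'; python3 - <<'E'
from m import *
b=snap('side','s7.png')
cv2.imwrite('pics/c7.png',cv2.resize(b[235:335,175:310],None,fx=5,fy=5,interpolation=cv2.INTER_CUBIC)[:,:,::-1])
E
```

```text
time_s: 20.6
ee_pos: [0.6092, 0.1337, 0.2387]
orientation: [-180.0, -0.1, -12.6]
force: [-0.6, -0.4, -3.0]
grip_width: 0.692
grasp_force: 39.0
```

View pics/c7.png

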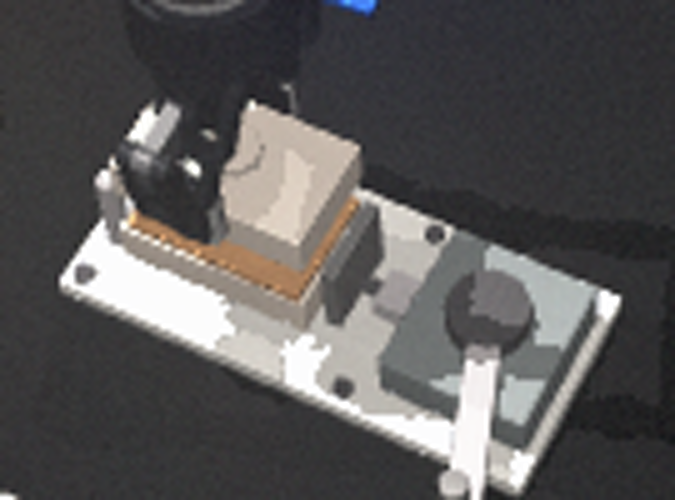

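The tile hovers level over the board; its pad-end near corner is at crop (297,244) top and (300,272) bottom, with the board corner at (300,298).

```bash
python3 - <<'E'
from h import *
a=np.radians(-12.6);R=np.array([[np.cos(a),np.sin(a)],[-np.sin(a),np.cos(a)]])
o=np.array([.609,.1345])
f=lambda u,v,z:(R@(px2w('side',174.6+u/5,234.6+v/5,z)[:2]-o)*1000).round(1)
print('upper',f(297,245,.0904),f(300,271,.0654),f(360,152,.0904),'board',f(299,298,.042),f(357,197,.042),'lower',f(306,307,.037),f(306,328,.012))
E
```

```text
upper [-48.2  28.3] [-46.8  26.9] [-50.1 -27.5] board [-45.   27.9] [-43.1 -31.9] lower [-48.4  28.3] [-45.1  26. ]
```

```bash
python3 -m handwheel '[[[0.55,-0.5,0,-8,0,0,0],[0.55,-0.5,0,-8,0,0,0],[0.55,0,0,-4,0,0,0],[0.55,0,0,0,0,0,0],[0.55,0,0,0,0,0,0],[0.55,0,0,0,0,0,0]]]'
```

```text
time_s: 21.15
ee_pos: [0.6075, 0.1339, 0.2175]
orientation: [180.0, 0.0, -12.6]
force: [0.7, 0.9, -2.6]
grip_width: 0.698
grasp_force: 39.1
```

```bash
python3 -m handwheel '[[[0.55,0,0,-1.5,0,0,0],[0.55,0,0,0,0,0,0],[0.55,0,0,0,0,0,0]]]';python3 -m handwheel '[[[0.8,0,0,0,0,0,0],[1,0,0,0,0,0,0],[1,0,0,0,0,0,0],[1,0,0,0,0,0,0],[1,0,0,15,0,0,0],[1,0,0,30,0,0,0],[1,0,0,30,0,0,0],[1,0,0,20,0,0,0],[1,0,0,0,0,0,0],[1,0,0,0,0,0,0]]]'; python3 - <<'E'
from m import *
b=snap('side','s8.png'); a=snap('top','t8.png')
cv2.imwrite('pics/c8.png',cv2.resize(b[245:335,175:310],None,fx=5,fy=5,interpolation=cv2.INTER_CUBIC)[:,:,::-1])
for q in ('upper','lower','board','lever_post','lever_pivot','bay','fence'):
    print(q,[(round(d['p'],2),w('side',d['position']).round(3).tolist()) for d in viewer.landmark_of('side',q)[:2]])
E
```

```text
time_s: 21.4
ee_pos: [0.6076, 0.1338, 0.2163]
orientation: [-180.0, -0.0, -12.6]
force: [-0.6, -0.1, -2.4]
grip_width: 0.698
grasp_force: 39.1
time_s: 22.23
ee_pos: [0.6083, 0.1339, 0.3133]
orientation: [-179.9, -0.2, -12.6]
force: [-0.4, -0.7, -0.7]
grip_width: 1.0
grasp_force: 0.0
upper [(0.89, [0.305, -0.214, 0.004]), (0.65, [0.608, 0.133, 0.042])]
lower [(0.54, [0.61, 0.133, 0.013])]
board [(0.81, [0.613, -0.068, -0.002]), (0.6, [0.797, -0.21, 0.004])]
lever_post [(0.68, [0.471, 0.281, 0.089])]
lever_pivot [(0.93, [0.486, 0.161, 0.043])]
bay [(0.85, [0.617, 0.136, 0.012]), (0.38, [0.556, 0.149, 0.043])]
fence [(0.56, [0.663, 0.122, 0.058])]
```

View pics/c8.png

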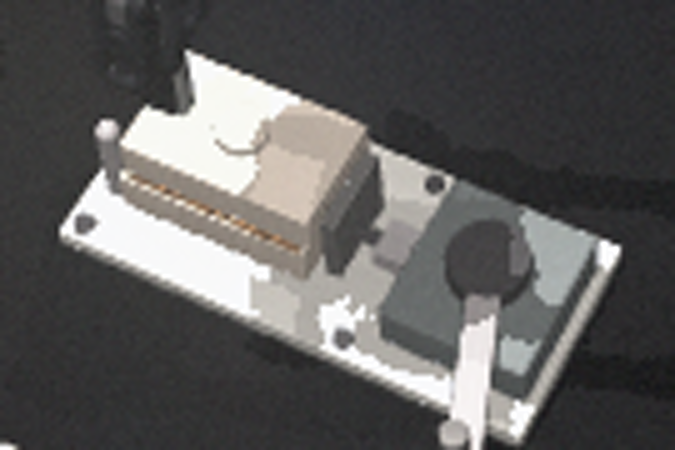

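The stack is square, and the lever post is at crop (452,433). Now I move to the lever, to grip the post along the clamp's x.

```bash
python3 -m handwheel '[[[1,-6,6,0,0,0,0.12],[1,-12,12,0,0,0,0.12],[1,-12,13,0,0,0,0.12],[1,-12,13,0,0,0,0.12],[1,-12,13,0,0,0,0.12],[1,-12,13,0,0,0,0.12],[1,-12,13,0,0,0,0.12],[1,-12,13,0,0,0,0.12],[1,-12,13,0,0,0,0.12],[1,-12,12,0,0,0,0.12],[1,-12,12,0,0,0,0.12],[1,-12,9,0,0,0,0.12]]]'; python3 -m handwheel '[[[1,0,0,0,0,0,0.1],[1,0,0,0,0,0,0.05],[1,0,0,0,0,0,0],[1,0,0,0,0,0,0]]]'; python3 - <<'E'
from h import *
snap('side','s9.png')
print('post',[(round(d['p'],2),w('side',d['position']).round(3).tolist()) for d in viewer.landmark_of('side','lever_post')[:2]])
E
```

```text
time_s: 23.68
ee_pos: [0.4689, 0.2767, 0.3111]
orientation: [-180.0, -0.0, 70.3]
force: [0.5, -0.4, 0.5]
grip_width: 0.999
grasp_force: 0.0
time_s: 24.02
ee_pos: [0.4695, 0.2759, 0.3111]
orientation: [-180.0, 0.0, 78.5]
force: [-0.9, -0.0, -0.8]
grip_width: 0.998
grasp_force: 0.0
post [(0.7, [0.468, 0.276, 0.088])]
```

```bash
python3 -m handwheel '[[[1,-0.5,0.5,-15,0,0,0],[1,-0.5,0.5,-20,0,0,0],[1,0,0,-18,0,0,0],[1,0,0,-10,0,0,0],[1,0,0,-4,0,0,0],[1,0,0,0,0,0,0],[1,0,0,0,0,0,0]]]'; python3 -m handwheel '[[[0.8,0,0,0,0,0,0],[0.6,0,0,0,0,0,0],[0.4,0,0,0,0,0,0],[0.3,0,0,0,0,0,0],[0.25,0,0,0,0,0,0],[0.22,0,0,0,0,0,0],[0.2,0,0,0,0,0,0]]]' 20;  python3 -m handwheel '[[[0.17,0,0,0,0,0,0],[0.12,0,0,0,0,0,0],[0.08,0,0,0,0,0,0],[0.05,0,0,0,0,0,0],[0.05,0,0,0,0,0,0],[0.05,0,0,0,0,0,0]]]' 20
```

```text
time_s: 24.7
ee_pos: [0.469, 0.2769, 0.2446]
orientation: [180.0, -0.0, 78.5]
force: [-0.6, 0.4, -0.2]
grip_width: 1.001
grasp_force: 0.0
time_s: 25.28
ee_pos: [0.4685, 0.2768, 0.2443]
orientation: [180.0, -0.0, 78.5]
force: [0.3, 0.3, 0.3]
grip_width: 0.199
grasp_force: 0.0
time_s: 25.78
ee_pos: [0.4692, 0.2767, 0.2444]
orientation: [179.9, -0.0, 78.6]
force: [4.5, -3.2, -0.6]
grip_width: 0.154
grasp_force: 19.9
```

```bash
python3 -m handwheel '[[[0.05,3,0.3,0,0,0,0],[0.05,4,0.2,0,0,0,0],[0.05,4,0.1,0,0,0,0],[0.05,4,0.1,0,0,0,0],[0.05,4,0,0,0,0,0],[0.05,4,0,0,0,0,0],[0.05,4,-0.4,0,0,0,0],[0.05,4,-0.6,0,0,0,0],[0.05,4,-0.7,0,0,0,0],[0.05,4,-0.8,0,0,0,0],[0.05,4,-1,0,0,0,0],[0.05,2,-0.5,0,0,0,0]]]' 30; python3 -m handwheel '[[[0.05,0,0,0,0,0,0],[0.05,0,0,0,0,0,0]]]'
```

```text
time_s: 26.78
ee_pos: [0.5131, 0.2752, 0.2443]
orientation: [-179.8, -0.2, 78.4]
force: [-3.2, 5.1, 2.8]
grip_width: 0.153
grasp_force: 29.8
time_s: 26.95
ee_pos: [0.5131, 0.2752, 0.2443]
orientation: [-179.9, -0.2, 78.4]
force: [-2.8, 5.0, 2.3]
grip_width: 0.158
grasp_force: 29.7
```

```bash
python3 -m handwheel '[[[0.05,3,-1,0,0,0,0],[0.05,4,-1.5,0,0,0,0],[0.05,4,-1.7,0,0,0,0],[0.05,4,-1.8,0,0,0,0],[0.05,4,-2,0,0,0,0],[0.05,3,-1.5,0,0,0,0],[0.05,1,-0.5,0,0,0,0],[0.05,0,0,0,0,0,0],[0.05,0,0,0,0,0,0]]]'; python3 - <<'E'
from h import *
snap('side','s10.png'); snap('top','t10.png')
print(readout.get_obs()['ee_pos'],readout.get_obs()['force'])
for c in('side','top'):
  for q in ('lever_post','upper','pad_face','lever_pivot'):
    print(c,q,[(round(d['p'],2),w(c,d['position']).round(3).tolist()) for d in viewer.landmark_of(c,q)[:2]])
b=cv2.imread('pics/s10.png')
cv2.imwrite('pics/c10.png',cv2.resize(b[240:340,175:310],None,fx=5,fy=5,interpolation=cv2.INTER_CUBIC))
E
```

```text
time_s: 27.7
ee_pos: [0.5362, 0.265, 0.2443]
orientation: [-179.9, -0.2, 78.4]
force: [-1.8, 4.6, 2.8]
grip_width: 0.15
grasp_force: 29.8
[0.53617596 0.26506744 0.24430005] [-2.46454874  4.64578916  2.19945479]
side lever_post [(0.58, [0.538, 0.271, 0.088])]
side upper [(0.86, [0.303, -0.212, 0.004]), (0.42, [0.611, 0.132, 0.044])]
side pad_face [(0.6, [0.614, 0.13, 0.044])]
side lever_pivot [(0.66, [0.486, 0.16, 0.044])]
top lever_post [(0.92, [0.536, 0.268, 0.088])]
top upper [(0.94, [0.611, 0.131, 0.04]), (0.69, [0.302, -0.215, 0.002])]
top pad_face [(0.56, [0.563, 0.143, 0.038])]
top lever_pivot [(0.88, [0.486, 0.164, 0.046]), (0.45, [0.795, 0.09, -0.004])]
```

View pics/c10.png

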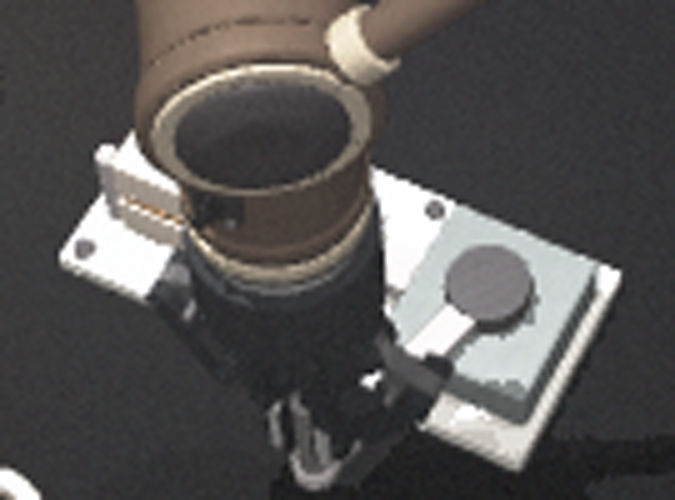

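The picture shows the lever swung over, with the gripper still on the post and the tile stack against the pins at crop (105,160). I hold briefly, then hand in.

```bash
python3 -m handwheel '[[[0.05,0,0,0,0,0,0],[0.05,0,0,0,0,0,0],[0.05,0,0,0,0,0,0],[0.05,0,0,0,0,0,0],[0.05,0,0,0,0,0,0],[0.05,0,0,0,0,0,0]]]' && python3 -c "
from cell import order
print(order.hand_in())"
```

```text
time_s: 28.7
ee_pos: [0.5362, 0.265, 0.2443]
orientation: [-179.9, -0.2, 78.4]
force: [-2.2, 5.3, 2.9]
grip_width: 0.15
grasp_force: 29.7
the job is handed in; nothing more can be done
None
```

I handed the job in at 28.7 s, with no verdict returned: board and upper tile look square on the lower tile, and the gripper holds the lever at about 0.6 rad, judged from the gripper's travel; on the first try at laying the board the fingertips pressed on the lower tile at about 55 N, with no visible shift of the tile.

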